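# Take a clean cork out of the cork cabinet with the tongs

## Robot

A 6-joint arm with a two-finger parallel gripper is mounted at the origin on a cart in front of the work surface, level with it; the furniture and walls round the work are solid. World frame = base frame: x ahead of the robot, y to its left, z up, the work surface at z = 0. Lengths are in m, angles in rad, forces in N, time in s.
With the tool pointing down it reaches from about 0.325 to 0.875 m from the base axis. Payload 4.4 kg.
Tool frame: the origin (TCP) lies between the finger pads; the fingertips stand 19 mm ahead of it and the grasp point (between the pads) is the TCP; z points along the fingers, y is the line along which they close (so a half turn about z gives the same grasp; the last joint's range is limited). The gripper opens to 85 mm and grips with 20 to 120 N. Pads are 22 mm wide; open, the fingers measure 114 mm over their backs; the gripper's body (76 mm by 85 mm) begins 54 mm behind the grasp point. The pads swing forward as they close: fully open they stand 13 mm farther back than shut.
Start: joints at [-1.47, 0.207, 1.542, -0, 1.393, -0.15], TCP at [0.143, -0.557, 0.25] pointing down, gripper open.
Joint ranges: [-2.73, 2.73], [-0.86, 2.22], [0.23, 2.46], [-1.11, 4.25], [0.08, 2.63], [-2.82, 2.82]. Speed limits (rad/s): [2.79, 2.79, 3.14, 3.14, 3.14, 3.14].

## Interface

Orientations are given as [roll, pitch, yaw] about the fixed x, y, z axes, in that order (R = Rz(yaw) Ry(pitch) Rx(roll)).
In Python, from plant import * gives the robot as it stands.
- The arm moves only by the tool servo_tool, never from a script. Its argument "rows" is a list of rows, each a list of 7 numbers: the opening, from -1 (shut) to 1 (fully open), then the shift along the world's x, y, z in cm, then the turn, a rotation vector about the world's x, y, z in rad. In form: [[hand, dx, dy, dz, ax, ay, az], ...]. A call has 1 to 8 rows; each row shifts and turns the commanded pose from where the row before left it; what a row does not reach is not made up. A row lasts 1/12 s, in which the tool goes at most 41.7 mm and 7.16 degrees, less where a joint would pass 70% of its speed; a pose out of reach is approached as far as the arm can. A call with a gripper value outside its range is refused whole. The fingers move at their own pace and stop on an object; the grip force is fixed at half the most. Time passes only in rows, so rows that do not move let the fingers close. It gives the time, the measured TCP pose, the force, the opening and the grip force at its end, in the units of the state.
- state(): the state, without advancing time (a new reading comes with each control period).
- capture(name): name is "scene" or "top" or "wrist"; returns (picture, depth): 420x560x3 uint8, red, green, blue; 420x560 float32, m along the optical axis (not along the pixel's ray), 0 where there is no reading.
- camera_info(name): a dict with "K" (3x3 intrinsics, pixels), "D" ([k1, k2, p1, p2, k3] as OpenCV has them; the pictures are not rectified), "R" (3x3) and "t" (3): a world point X has camera coordinates R X + t. Camera axes: x right, y down, z forward; pixel columns grow to the right and rows downward; lengths in m; the calibration is good to about 2 mm. A picture is of the moment at which its call begins: read the wrist's pose just before it. camera_info takes no time and is no camera call; for the wrist camera it gives the pose at the moment of the call.
- close_job(): hands the job in; it is judged then, once.
Trained networks look in the newest picture that a camera, given by its name, has taken for a name from the list of things; names that differ only in an ending like _2 or _b are one class to them, and where a whole thing is asked for, a point or a joint stands for the part that bears it (a point fixed in the world has none). Each returns a list of dicts, best first, with "confidence" (0 to 1); they miss things now and then, are a little off and sometimes report something else, mostly with a low value. They report only what shows in the picture. A call takes as long as a camera call.
- search_frame(name, camera): "location" ([x, y, z] in m, in the coordinates of the camera as it stood for that picture, good to about 4 mm: the middle of the surface that is visible of it).
- outline_of(name, camera): "mask" (420x560 bool, what is visible of it).
The state is a dict: "clock": time; "joint_positions": joint angles; "joint_velocities": joint speeds; "joint_torque": joint torques, N m; "ee_pos": TCP position; "ee_rot": TCP orientation; "wrist_force": force on the tool from outside, world axes, zero at the start; "wrist_torque": the same for the moment, N m; "gripper_width": opening from 0.0 (shut) to 1.0 (fully open); "gripper_force": force on a finger pad.
Only numpy, scipy, OpenCV 4.12 (cv2) and the standard library are available. Lean on these libraries where they do the work, as an engineer would, in place of code of your own. Each camera call takes 0.05 s, during which the arm holds its last target. There are 200 camera calls.

## Task

Pull the drop-down front of the small wooden cork cabinet fully open, then pick up the spring tongs and use them to take the clean cork out of the cabinet through the open front, without ever touching the cork with the gripper itself. Finish while still holding: the gripper keeps the tongs squeezed on the cork and holds it up still, well above the height of the cabinet's roof and touching nothing else. Leave the front open and do not disturb the tumbler, the candle or the matchbox.

Things in the scene. Friction and masses are not known exactly. Their poses are not given: they have to be found in the camera images.
- cabinet: small dark oak cabinet fixed to the table, 140 deep (x) x 220 wide (y) x 100 high mm, clear fixed roof; closed but for its front (-x side), so things come out only there. Origin: centre of its underside; x points to its back, z up. Walls 10 mm; floor top at z = 12 mm; underside of roof at z = 94 mm; inside 200 mm wide, starting at x = -70 mm (front edge).
- door (a joint): angle of the cabinet's drop front (220 wide, 10 thick; hinge line at cabinet x = -75, z = 8 mm): 0 shut and upright, 1.57 fully open: level, upper face at z = 13 mm, reaching to cabinet x = -199 mm. Friction keeps it shut or slightly ajar; pulled past about 0.4 rad it sinks fully open by its own weight in about 3 s (damped).
- door_tab (a point): point in the middle of the wooden finger tab on the drop front's upper edge: tab 60 wide, 10 thick, standing 32 mm above the cabinet's roof. Over the roof behind it is free space: hook it from behind or pinch it from above. Shut, this point is 16 mm above the roof and 108 mm above the hinge line; axes as the front's (x thickness, z up when shut).
- cork: the clean straight cork, 24 mm diameter, 46 mm tall, 12 g, standing upright on the cabinet floor. Origin: centre of its underside, z up along its axis.
- cork_mid (a point): middle of the cork, 23 mm above its underside along its axis.
- tongs: steel spring tongs with black rubber grip pads and jaws, lying on their side on the table, 212 mm long (x -96 to +117 mm), 66 mm wide at the jaws, 26 mm high, about 65 g. Origin: on the underside, midway between the two grip pads; x points to the jaws, y across the arms, z up. They balance near the grip pads' middle.
- tongs_grip (a point): the middle of the tongs' two grip pads, 13 mm above the underside; axes as tongs. Pads: 60 mm long (x -30 to +30), 26 mm high; 57 mm over their outsides when relaxed, about 44 mm when the jaws hold the cork. Squeeze: 4 N starts to close the tongs, 6 N brings the jaws to the cork, about 20 N grips it well. To carry the tongs open, hold the pads at 53 mm.
- tongs_jaws (a point): point midway between the jaws, 100 mm ahead of the grip pads' middle and 13 mm above the tongs' underside; the cork belongs here. Jaws: 35 mm long (17 mm either way), 26 mm high, 53 mm apart inside when relaxed, 44 mm when the pads are held at 53 mm (they close about 2.2 times as much as the pads).
- tongs_left (a joint): how far one tong arm is closed (rad), the other moves alike: 0 relaxed, about 0.08 closed on the cork, 0.15 fully closed.
- tumbler: clear glass tumbler, 80 x 80 x 90 mm, a bystander; origin centre of its underside
- white_candle: thick cream candle, 64 x 65 x 94 mm, a bystander; origin centre of its underside
- match_box: red-topped matchbox, 36 x 53 x 15 mm, a bystander; origin centre of its underside

How it is judged:
By the outcome, as a careful person would: the job done as asked, in the order asked, and still so for the second after the job is handed in, while the arm keeps its last pose, push and grip.
It also fails if it takes over 54 s, if anything falls off the work surface, if the arm or the gripper's body presses on something with over 40 N, if the wrist force passes 120 N, or if a joint passes its speed limit or range.

## Working session

There is one attempt and no reset: what is moved stays moved. The work goes in short steps, Python scripts to look and compute and a tool call to move; the robot and the scene stay as the last step left them, time stands still between calls to the robot, and variables do not carry over. Pictures are saved under pics/ and viewed, at most 12 in all, crops included, and the job is handed in when it is done.

Besides the shell and the picture viewer there is one more tool, called after "Emit:" as name([rows], argument=value, ...), one row to a line, values as JSON. servo_tool: Moves the arm, as the interface text tells. Its arguments: {"type":"object","properties":{"rows":{"type":"array","items":{"type":"array","items":{"type":"number"}}}},"required":["rows"]}

```bash
mkdir -p pics
cat > h.py <<'E'
from plant import *
import numpy as np, cv2
def w(cam,p):
    c=camera_info(cam); return np.array(c["R"]).T@(np.array(p)-np.array(c["t"]))
def cloud(cam,depth,mask):
    c=camera_info(cam); K=np.array(c["K"]);D=np.array(c["D"])
    v,u=np.nonzero(mask&(depth>0)); z=depth[v,u]
    n=cv2.undistortPoints(np.stack([u,v],1).astype(np.float64)[:,None],K,D)[:,0]
    P=np.c_[n*z[:,None],z]; return (P-np.array(c["t"]).ravel())@np.array(c["R"])
E
python3 - <<'E'
from h import *
s=state();print(s["clock"],s["ee_pos"],s["ee_rot"],s["gripper_width"])
ims=[]
for cam in ["scene","top"]:
    p,d=capture(cam); ims.append(p)
    cv2.imwrite(f"pics/{cam}0.png",p[...,::-1]); np.save(f"{cam}0.npy",d)
    for n in ["cabinet","door_tab","cork","tongs","tongs_grip","tongs_jaws","tumbler","white_candle","match_box"]:
        r=search_frame(n,cam)
        print(cam,n,[(np.round(w(cam,x["location"]),3),round(x["confidence"],2)) for x in r[:2]])
E
```

```text
0.0 [ 0.14264944 -0.55626164  0.24911069] [-3.13929133e+00 -3.75262484e-04  2.50839530e-01] 1.0010222218279026
scene cabinet []
scene door_tab []
scene cork []
scene tongs [(array([ 0.521, -0.348,  0.013]), 0.59)]
scene tongs_grip [(array([ 0.516, -0.347,  0.018]), 0.56)]
scene tongs_jaws [(array([ 0.522, -0.347,  0.017]), 0.95), (array([ 0.684, -0.382,  0.018]), 0.41)]
scene tumbler [(array([ 0.687, -0.246,  0.06 ]), 0.56)]
scene white_candle [(array([0.562, 0.389, 0.015]), 0.65)]
scene match_box [(array([ 0.683, -0.384,  0.018]), 0.6)]
top cabinet [(array([0.651, 0.094, 0.1  ]), 0.88), (array([0.592, 0.093, 0.081]), 0.51)]
top door_tab [(array([0.59 , 0.094, 0.078]), 0.65)]
top cork []
top tongs [(array([ 0.48 , -0.324,  0.022]), 0.67)]
top tongs_grip [(array([ 0.48 , -0.324,  0.025]), 0.69)]
top tongs_jaws [(array([ 0.486, -0.326,  0.022]), 0.68)]
top tumbler []
top white_candle [(array([0.586, 0.395, 0.082]), 0.77)]
top match_box [(array([0.594, 0.096, 0.079]), 0.68), (array([ 0.69 , -0.379,  0.017]), 0.67)]
```

View pics/top0.png

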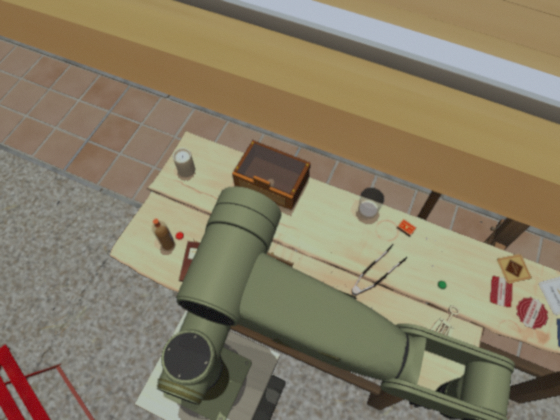

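View pics/scene0.png

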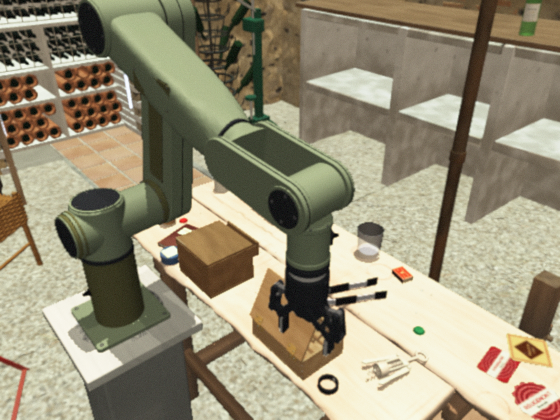

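The top view shows the cabinet (272,175), the tongs (385,270), the tumbler (370,203), the candle (184,163) and the matchbox (406,228). The scene view shows an extra wooden box at (215,255), with the arm covering the cabinet. Next I'll make an orthographic map from both depth images.

Run:
```python
from h import *
H=[];S=700
panels=[]
for cam in ["top","scene"]:
    p=cv2.imread(f"pics/{cam}0.png");d=np.load(f"{cam}0.npy")
    m=d>0;P=cloud(cam,d,m);C=p[m]
    k=(P[:,2]<0.2)&(P[:,2]>-0.05)&(P[:,0]>0.15)&(P[:,0]<1.0)&(abs(P[:,1])<0.65)
    P,C=P[k],C[k];o=np.argsort(P[:,2]);P,C=P[o],C[o]
    im=np.zeros((430,650,3),np.uint8)  # 2mm/px: u=(0.65-y)*500, v=(1.0-x)*500 
    u=((0.65-P[:,1])*500).astype(int).clip(0,649);v=((1-P[:,0])*500).astype(int).clip(0,429)
    for a in range(2):
        for b in range(2): im[(v+a).clip(0,429),(u+b).clip(0,649)]=C
    for g in range(-6,7): cv2.putText(im,str(g),(int((0.65-g/10)*500),428),0,.35,(255,255,255))
    for g in range(2,10): cv2.putText(im,str(g),(0,int((1-g/10)*500)),0,.35,(255,255,255))
    cv2.imwrite(f"pics/ortho_{cam}.png",im);panels.append(im)
cv2.imwrite("pics/ortho.png",cv2.resize(np.vstack(panels),(454,600)) if 0 else np.vstack(panels)[:, :])
cv2.imwrite("pics/ortho.png",cv2.resize(np.hstack(panels),(800,265)))
d=np.load("top0.npy")
search=outline_of("cabinet","top")
def rect(P): return cv2.minAreaRect(P[:,:2].astype(np.float32)*1000)
# need newest pics for masks
capture("top")
for n in ["cabinet","door_tab","tongs","white_candle","match_box","tumbler"]:
    for r in outline_of(n,"top")[:2]:
        P=cloud("top",d,r["mask"]); 
        print(n,round(r["confidence"],2),len(P),"z pct",np.round(np.percentile(P[:,2],[2,50,98]),3),rect(P))
        if n=="cabinet":
            np.save("cabP.npy",P)
            Q=P[(P[:,2]>.085)]; print(" top",len(Q),rect(Q),np.histogram(P[:,2],12))
        if n=="tongs": np.save("tongP.npy",P)
        break
```

```text
cabinet 0.7 3438 z pct [0.004 0.099 0.127] ((791.737060546875, 132.44305419921875), (1233.7425537109375, 315.7119140625), 24.564647674560547)
 top 2714 ((484.5003356933594, 63.947235107421875), (579.8519287109375, 242.82357788085938), 12.16124153137207) (array([  27,    0,    0,    0,    0,   88, 3305,    0,    0,    0,    0,
         18]), array([-0.75463109, -0.6264057 , -0.49818032, -0.36995494, -0.24172955,
       -0.11350417,  0.01472122,  0.1429466 ,  0.27117199,  0.39939737,
        0.52762275,  0.65584814,  0.78407352]))
door_tab 0.85 891 z pct [0.015 0.082 0.772] ((462.7666931152344, 3.828094482421875), (521.0872802734375, 182.4361114501953), 36.375648498535156)
tongs 0.77 197 z pct [-0.003  0.02   0.03 ] ((576.3883666992188, -359.55523681640625), (63.05101776123047, 366.59344482421875), 74.25228118896484)
white_candle 0.95 482 z pct [0.003 0.078 0.095] ((611.97705078125, 421.2554931640625), (115.84060668945312, 64.64545440673828), 40.569923400878906)
match_box 0.7 160 z pct [0.004 0.015 0.022] ((689.8807983398438, -376.07061767578125), (50.35113525390625, 36.905113220214844), 74.13017272949219)
```

View pics/ortho_top.png

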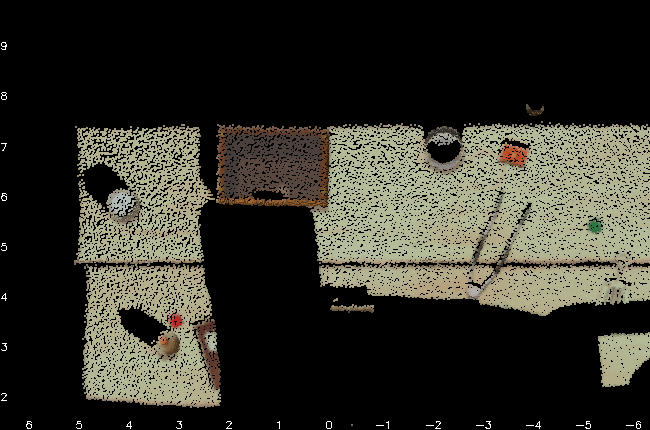

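The map shows the cabinet almost square to the base (x≈0.595–0.735, y≈0–0.215) and the tongs' hinge end at about (0.42,-0.29) with the jaws near (0.60,-0.375). Now I'll fit these and check the part in front of the cabinet that the arm hides.

Run:
```python
from h import *
P=np.load("cabP.npy")
P=P[(P[:,0]>.55)&(P[:,0]<.78)&(P[:,1]>-.05)&(P[:,1]<.27)]
Q=P[(P[:,2]>.09)&(P[:,2]<.108)];print("roof",len(Q),np.median(Q[:,2]),cv2.minAreaRect((Q[:,:2]*1000).astype(np.float32)))
d=np.load("top0.npy");A=cloud("top",d,d>0)
T=A[(A[:,2]>.115)&(A[:,2]<.14)&(A[:,0]>.55)&(A[:,0]<.68)&(A[:,1]>-.02)&(A[:,1]<.25)]
print("tab",len(T),T.min(0) if len(T) else 0,T.max(0) if len(T) else 0,T.mean(0) if len(T) else 0)
# tongs
G=A[(A[:,2]>.012)&(A[:,2]<.045)&(A[:,0]>.40)&(A[:,0]<.64)&(A[:,1]>-.44)&(A[:,1]<-.26)]
m=G[:,:2].mean(0)
print("tongs n",len(G),m,G[:,2].max(),cv2.minAreaRect((G[:,:2]*1000).astype(np.float32)))
# residual lines: two arms
np.save("G.npy",G)
B=A[(A[:,0]>.33)&(A[:,0]<.74)&(A[:,1]>-.25)&(A[:,1]<-.18)]
ds=np.load("scene0.npy");S=cloud("scene",ds,ds>0)
for (u,v) in [(215,255),(190,240),(255,245),(215,235),(180,262),(250,270),(300,330),(370,235)]:
    mm=np.zeros_like(ds,bool);mm[v-1:v+2,u-1:u+2]=1;print((u,v),np.round(cloud("scene",ds,mm).mean(0),3))
Z=S[(S[:,0]>.2)&(S[:,0]<.8)&(S[:,1]>-.05)&(S[:,1]<.27)&(S[:,2]>.01)&(S[:,2]<.3)]
print(len(Z),Z.min(0),Z.max(0))
```

```text
roof 2525 0.09969257283065362 ((670.3098754882812, 106.3995132446289), (223.1639404296875, 158.00033569335938), 89.12933349609375)
tab 86 [0.5907625  0.07843192 0.11556722] [0.60372316 0.13629355 0.13644406] [0.59568088 0.10681473 0.12707412]
tongs n 278 [ 0.48715401 -0.33018844] 0.033016223054105835 ((501.265625, -332.5184326171875), (64.2143783569336, 208.45291137695312), 63.962650299072266)
(215, 255) [ 0.25  -0.081  0.118]
(190, 240) [0.236 0.025 0.117]
(255, 245) [ 0.377 -0.091  0.098]
(215, 235) [0.304 0.001 0.117]
(180, 262) [0.21  0.053 0.036]
(250, 270) [ 0.347 -0.104  0.031]
(300, 330) [ 0.239 -0.438  0.119]
(370, 235) [ 0.713 -0.231  0.059]
2461 [ 0.20016274 -0.04995062  0.01003652] [0.38907036 0.25765502 0.29983412]
```

View pics/ortho_scene.png

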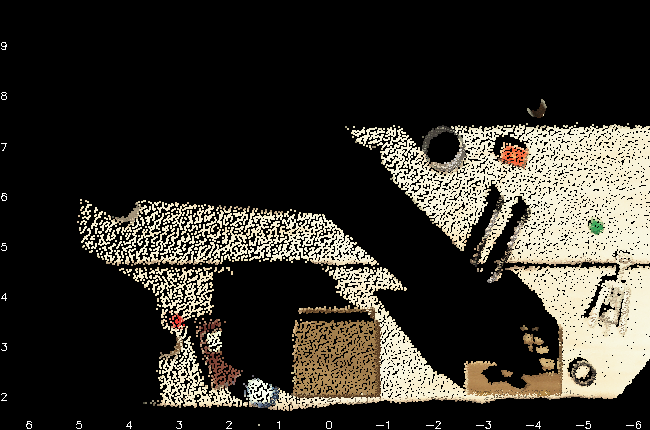

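Emit:
servo_tool([
  [-1,2,2.8,0,0,0,-0.01],
  [-1,2,2.8,0,0,0,-0.01],
  [-1,2,2.8,0,0,0,-0.01],
  [-1,2,2.8,0,0,0,-0.01],
  [-1,2,2.8,0,0,0,-0.01],
  [-1,2,2.8,0,0,0,-0.01],
  [-1,2,2.8,0,0,0,-0.01],
  [-1,2,2.8,0,0,0,-0.01],
])

```text
clock: 2.07
ee_pos: [0.3034, -0.3316, 0.2505]
ee_rot: [3.141, -0.0, 0.17]
wrist_force: [0.2, -0.7, -0.1]
gripper_width: 0.005
gripper_force: 0.0
```

Emit:
servo_tool([
  [-1,2,2.8,0,0,0,-0.01],
  [-1,2,2.8,0,0,0,-0.01],
  [-1,2,2.8,0,0,0,-0.01],
  [-1,2,2.8,0,0,0,-0.01],
  [-1,2,2.8,0,0,0,-0.01],
  [-1,2,2.8,0,0,0,-0.01],
  [-1,2,2.8,0,0,0,-0.01],
  [-1,2,2.8,0,0,0,-0.01],
])

```text
clock: 2.73
ee_pos: [0.4635, -0.1074, 0.2506]
ee_rot: [3.141, -0.001, 0.091]
wrist_force: [-0.5, -1.7, -0.1]
gripper_width: -0.002
gripper_force: 0.0
```

Emit:
servo_tool([
  [-1,2,2.8,0,0,0,-0.01],
  [-1,2,2.8,0,0,0,-0.01],
  [-1,2,2.8,0,0,0,-0.01],
  [-1,2,2.8,0,0,0,-0.01],
  [-1,2,2.8,0,0,0,-0.01],
  [-1,2,2.8,0,0,0,-0.01],
  [-1,2,2,0,0,0,-0.01],
  [-1,0,0,0,0,0,0],
])

```text
clock: 3.4
ee_pos: [0.6052, 0.0829, 0.25]
ee_rot: [-3.14, -0.002, 0.025]
wrist_force: [-0.2, -0.2, 0.3]
gripper_width: 0.006
gripper_force: 0.0
```

Run:
```python
from h import *
p,d=capture("wrist");cv2.imwrite("pics/w1.png",p[...,::-1]);np.save("w1.npy",d)
for n in ["cork","door_tab","cabinet"]:
    print(n,[(np.round(w("wrist",x["location"]),3),round(x["confidence"],2)) for x in search_frame(n,"wrist")[:2]])
c=camera_info("wrist");print(-np.array(c["R"]).T@c["t"],np.round(c["R"],2))
p,d=capture("top");cv2.imwrite("pics/top1.png",p[...,::-1])
for n in ["cork","tongs"]:
    print(n,[(np.round(w("top",x["location"]),3),round(x["confidence"],2)) for x in search_frame(n,"top")[:2]])
A=cloud("top",d,d>0)
G=A[(A[:,2]>.012)&(A[:,2]<.045)&(A[:,0]>.38)&(A[:,0]<.64)&(A[:,1]>-.44)&(A[:,1]<-.26)]
print(len(G),cv2.minAreaRect((G[:,:2]*1000).astype(np.float32)))
```

```text
cork []
door_tab [(array([0.598, 0.103, 0.1  ]), 0.85)]
cabinet [(array([0.672, 0.105, 0.1  ]), 0.7)]
[0.67786714 0.08079936 0.37370732] [[ 0.02 -1.    0.  ]
 [-0.96 -0.02  0.29]
 [-0.29 -0.01 -0.96]]
cork [(array([0.594, 0.102, 0.076]), 0.41)]
tongs [(array([ 0.481, -0.325,  0.02 ]), 0.58), (array([0.591, 0.099, 0.075]), 0.32)]
284 ((510.6933288574219, -341.80401611328125), (64.510009765625, 234.22207641601562), 66.83697509765625)
```

View pics/w1.png

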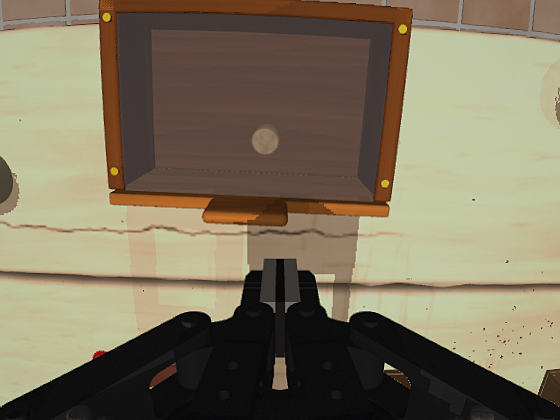

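The wrist picture shows the cork through the clear roof, its top at (265,140). The tab is at (245,212) and the roof screws are at (107,17), (403,29), (114,171) and (385,183).

```bash
cat >> h.py <<'E'
def ray(cam,uv,z,info=None):
    c=info or camera_info(cam);R=np.array(c["R"]);o=-R.T@np.array(c["t"]).ravel()
    n=cv2.undistortPoints(np.array([[uv]],float),np.array(c["K"]),np.array(c["D"]))[0,0]
    r=R.T@np.array([n[0],n[1],1]);return o+r*(z-o[2])/r[2]
E
python3 - <<'E'
from h import *
for uv,z in [((265,140),.058),((107,17),.1),((403,29),.1),((114,171),.1),((385,183),.1),((105,3),.1),((411,13),.1),((388,216),.095),((110,204),.095),((212,199),.132),((287,203),.132),((287,224),.11),((204,222),.11)]:
    print(uv,np.round(ray("wrist",uv,z),4))
d=np.load("w1.npy");P=cloud("wrist",d,d>0)
T=P[(P[:,2]>.108)&(P[:,2]<.15)&(P[:,0]<.65)&(P[:,0]>.57)&(abs(P[:,1]-.1)<.06)];print(len(T),np.percentile(T,[1,50,99],axis=0))
E
```

```text
(265, 140) [0.6407 0.0919 0.058 ]
(107, 17) [0.7311 0.2023 0.1   ]
(403, 29) [ 0.7256 -0.0044  0.1   ]
(114, 171) [0.6207 0.2059 0.1   ]
(385, 183) [ 0.6153 -0.0013  0.1   ]
(105, 3) [0.7405 0.2033 0.1   ]
(411, 13) [ 0.7366 -0.0093  0.1   ]
(388, 216) [ 0.5873 -0.008   0.095 ]
(110, 204) [0.5927 0.2144 0.095 ]
(212, 199) [0.609  0.1248 0.132 ]
(287, 203) [0.6072 0.0739 0.132 ]
(287, 224) [0.5843 0.0728 0.11  ]
(204, 222) [0.5845 0.1355 0.11  ]
1858 [[0.59041958 0.07417842 0.10851206]
 [0.59835224 0.10249838 0.13059859]
 [0.60071778 0.13095138 0.13383534]]
```

Emit:
servo_tool([
  [-1,0.9,1.0,0,0,0,-0.025],
  [-1,0.9,1.1,0,0,0,-0.025],
  [-1,0,0,-3,0,0,0],
  [-1,0,0,-3,0,0,0],
  [-1,0,0,-3,0,0,0],
  [-1,0,0,-2,0,0,0],
  [-1,0,0,-1.2,0,0,0],
  [-1,0,0,0,0,0,0],
])

```text
clock: 4.42
ee_pos: [0.618, 0.0991, 0.1249]
ee_rot: [3.141, 0.007, -0.03]
wrist_force: [-0.2, 0.1, -0.3]
gripper_width: -0.002
gripper_force: 0.0
```

Emit:
servo_tool([
  [-1,-0.6,0,0,0,0,0],
  [-1,-0.6,0,0,0,0,0],
  [-1,-0.6,0,0,0,0,0],
  [-1,-0.6,0,0,0,0,0],
  [-1,-0.8,0,0,0,0,0],
  [-1,-0.8,0,0,0,0,0],
  [-1,-0.8,0,0,0,0,0],
  [-1,-0.8,0,0,0,0,0],
])

```text
clock: 5.08
ee_pos: [0.5637, 0.1001, 0.1285]
ee_rot: [-3.142, -0.0, -0.029]
wrist_force: [0.2, 0.3, -1.1]
gripper_width: 0.004
gripper_force: 0.3
```

Emit:
servo_tool([
  [-1,-0.8,0,0,0,0,0],
  [-1,-0.8,0,0,0,0,0],
  [-1,-0.8,0,0,0,0,0],
  [-1,0,0,0,0,0,0],
])

```text
clock: 5.42
ee_pos: [0.5384, 0.1001, 0.1278]
ee_rot: [3.142, 0.003, -0.029]
wrist_force: [-0.6, -0.5, 0.5]
gripper_width: -0.005
gripper_force: 0.0
```

Emit:
servo_tool([
  [-1,0.5,0,3,0,0,0],
  [-1,0,0,3,0,0,0],
  [-1,-1,-2,3,0,0,0],
  [-1,-1,-3,3,0,0,0],
  [-1,-1,-3,2,0,0,0],
  [0,-1,-3,0,0,0,0],
  [1,-1,-3,0,0,0,0],
  [1,0,0,0,0,0,0],
])

```text
clock: 6.08
ee_pos: [0.4951, -0.0431, 0.2677]
ee_rot: [3.138, -0.001, -0.034]
wrist_force: [-0.1, 0.0, -0.5]
gripper_width: 0.423
gripper_force: 0.0
```

Run:
```python
from h import *
c=camera_info("wrist");p,d=capture("wrist");cv2.imwrite("pics/w2.png",p[...,::-1])
for n in ["cork","door_tab","cabinet","tongs","tongs_grip","tongs_jaws"]:
    print(n,[(np.round(w("wrist",x["location"]),3),round(x["confidence"],2)) for x in search_frame(n,"wrist")[:2]])
for r in outline_of("cork","wrist")[:1]:
    m=r["mask"];v,u=np.nonzero(m);print("mask",m.sum(),u.min(),u.max(),v.min(),v.max(),np.round(np.percentile(cloud("wrist",d,m),[5,50,95],axis=0),3))
```

```text
cork []
door_tab [(array([0.556, 0.11 , 0.04 ]), 0.62)]
cabinet []
tongs [(array([ 0.479, -0.306,  0.013]), 0.95)]
tongs_grip [(array([ 0.479, -0.307,  0.016]), 0.85)]
tongs_jaws [(array([ 0.482, -0.303,  0.015]), 0.85)]
```

View pics/w2.png

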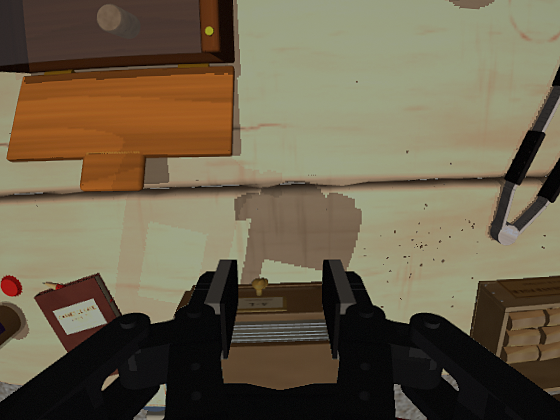

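The door is dropping open (its tab at (113,172)). The cork's top shows at about (108,17), and the tongs' hinge end at (508,234) with one grip pad at (525,160).

Emit:
servo_tool([
  [1,-0.7,-4,0,0,0,0],
  [1,-0.7,-4,0,0,0,0],
  [1,-0.7,-4,0,0,0,0],
  [1,-0.7,-4,0,0,0,0],
  [1,-0.7,-4,0,0,0,0],
  [1,-0.7,-4,0,0,0,0],
  [1,0,-3,0,0,0,0],
  [1,0,0,0,0,0,0],
])

```text
clock: 7.15
ee_pos: [0.4538, -0.3138, 0.2668]
ee_rot: [3.138, -0.0, -0.034]
wrist_force: [0.1, 0.9, 0.1]
gripper_width: 1.002
gripper_force: 0.0
```

Run:
```python
from h import *
s=state();print(s["ee_pos"],s["gripper_width"])
p,d=capture("wrist");cv2.imwrite("pics/w3.png",p[...,::-1])
for n in ["tongs","tongs_grip","tongs_jaws"]:
    print(n,[(np.round(w("wrist",x["location"]),3),round(x["confidence"],2)) for x in search_frame(n,"wrist")[:2]])
m=outline_of("tongs","wrist")
print(len(m))
P=cloud("wrist",d,m[0]["mask"]);P=P[(P[:,2]>.008)&(P[:,2]<.04)]
print(len(P),np.percentile(P[:,2],[5,50,95]),cv2.minAreaRect((P[:,:2]*1000).astype(np.float32)))
# black pads: dark pixels
C=p[m[0]["mask"]&(d>0)]
```

```text
[ 0.4538462  -0.31376826  0.26681825] 1.0020632209171176
tongs [(array([ 0.494, -0.326,  0.019]), 0.95)]
tongs_grip [(array([ 0.493, -0.332,  0.024]), 0.88)]
tongs_jaws [(array([ 0.493, -0.323,  0.023]), 0.72)]
1
2834 [0.01256736 0.0226715  0.02660891] ((502.8079833984375, -325.2525939941406), (63.66497039794922, 212.22344970703125), 65.13890838623047)
```

View pics/w3.png

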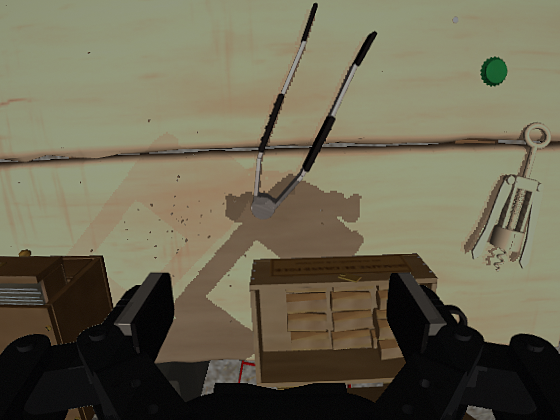

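Tongs fully visible: hinge (262,205), grip pads (272,122) and (319,144), jaws (309,20) and (366,48). I'll check the grip middle from the pad pixels and the cork from the earlier view.

Run:
```python
from h import *
q=[ray("wrist",uv,.026) for uv in [(281,95),(263,150),(332,118),(307,170)]]
print(np.round(q,4),np.mean(q,0))
j=[ray("wrist",uv,.026) for uv in [(316,4),(305,40),(375,33),(357,65)]];print(np.round(j,4),np.mean(j,0))
print(ray("wrist",(262,205),.02))
# door/cork from top camera
p,d=capture("top");A=cloud("top",d,d>0)
D=A[(A[:,0]>.45)&(A[:,0]<.59)&(A[:,1]>0)&(A[:,1]<.2)];print("front z",np.percentile(D[:,2],[5,50,95]),D[:,0].min())
for n in ["cork"]:
    print(n,[(np.round(w("top",x["location"]),3),round(x["confidence"],2)) for x in search_frame(n,"top")[:2]])
```

```text
[[ 0.5301 -0.3091  0.026 ]
 [ 0.4782 -0.2902  0.026 ]
 [ 0.5075 -0.3576  0.026 ]
 [ 0.4572 -0.3332  0.026 ]] [ 0.49326399 -0.32252711  0.026     ]
[[ 0.6103 -0.3428  0.026 ]
 [ 0.5791 -0.3324  0.026 ]
 [ 0.5846 -0.3971  0.026 ]
 [ 0.5561 -0.3808  0.026 ]] [ 0.58254812 -0.3632473   0.026     ]
[ 0.4202408  -0.28667107  0.02      ]
front z [0.00897208 0.01419321 0.01907234] 0.5599076809166125
cork [(array([ 0.718, -0.236,  0.042]), 0.42)]
```

Emit:
servo_tool([
  [1,1.0,-0.2,-3,0,0,-0.1],
  [1,1.0,-0.2,-3,0,0,-0.1],
  [1,1.0,-0.2,-3,0,0,-0.1],
  [1,1.0,-0.2,-3,0,0,-0.1],
  [1,0,0,-3,0,0,0],
  [1,0,0,-3,0,0,0],
  [1,0,0,-2.5,0,0,0],
  [1,0,0,0,0,0,0],
])

```text
clock: 8.17
ee_pos: [0.4907, -0.3122, 0.056]
ee_rot: [-3.138, 0.012, -0.427]
wrist_force: [-0.1, 0.6, 0.2]
gripper_width: 1.003
gripper_force: 0.0
```

Emit:
servo_tool([
  [1,0,0,0,0,0,0],
])

```text
clock: 8.25
ee_pos: [0.4934, -0.3148, 0.0607]
ee_rot: [-3.14, 0.004, -0.428]
wrist_force: [0.1, -0.4, 0.5]
gripper_width: 1.001
gripper_force: 0.0
```

Emit:
servo_tool([
  [1,0,0,0,0,0,0],
  [1,0,0,0,0,0,0],
])

```text
clock: 8.42
ee_pos: [0.4959, -0.3178, 0.0647]
ee_rot: [3.14, -0.005, -0.429]
wrist_force: [0.0, -0.6, 0.1]
gripper_width: 0.999
gripper_force: 0.0
```

Emit:
servo_tool([
  [1,0,0,-1,0,0,0],
  [1,0,0,-1,0,0,0],
  [1,0,0,-1,0,0,0],
  [1,0,0,-0.5,0,0,0],
  [1,0,0,0,0,0,0],
  [1,0,0,0,0,0,0],
])

```text
clock: 8.92
ee_pos: [0.4935, -0.3162, 0.026]
ee_rot: [-3.141, 0.002, -0.429]
wrist_force: [0.6, 0.4, 0.3]
gripper_width: 0.998
gripper_force: 0.0
```

Emit:
servo_tool([
  [1,0,-0.5,-0.4,0,0,0],
  [1,0,0,0,0,0,0],
  [0.5,0,0,0,0,0,0],
  [0.3,0,0,0,0,0,0],
  [0.24,0,0,0,0,0,0],
  [0.24,0,0,0,0,0,0],
  [0.24,0,0,0,0,0,0],
  [0.24,0,0,0,0,0,0],
])

```text
clock: 9.58
ee_pos: [0.4949, -0.3226, 0.0241]
ee_rot: [3.141, -0.002, -0.429]
wrist_force: [-0.3, -1.2, 5.1]
gripper_width: 0.621
gripper_force: 5.5
```

Emit:
servo_tool([
  [0.24,0,0,0.5,0,0,0],
  [0.24,0,0,1,0,0,0],
  [0.24,0,0,1.5,0,0,0],
  [0.24,0,0,2,0,0,0],
  [0.24,0,0,2,0,0,0],
  [0.24,0,0,2,0,0,0],
  [0.24,0,0,0,0,0,0],
  [0.24,0,0,0,0,0,0],
])

```text
clock: 10.25
ee_pos: [0.4948, -0.322, 0.1143]
ee_rot: [3.141, -0.003, -0.429]
wrist_force: [-0.3, 0.0, -0.2]
gripper_width: 0.625
gripper_force: 4.5
```

Run:
```python
from h import *
s=state();print(s["ee_pos"],s["ee_rot"],s["gripper_width"],s["gripper_force"],s["wrist_force"])
p,d=capture("wrist");cv2.imwrite("pics/w4.png",p[...,::-1])
m=outline_of("tongs","wrist");P=cloud("wrist",d,m[0]["mask"])
z0=s["ee_pos"][2];P=P[abs(P[:,2]-z0)<.06];print(m[0]["confidence"],len(P),np.percentile(P[:,2],[5,50,95]))
```

```text
[ 0.49475776 -0.32198857  0.11427425] [ 3.14104940e+00 -2.53296325e-03 -4.29112409e-01] 0.6247513295955162 4.507609843276441 [-0.34117563  0.0345162  -0.21988648]
0.93 16349 [0.09446581 0.10999771 0.11428919]
```

View pics/w4.png

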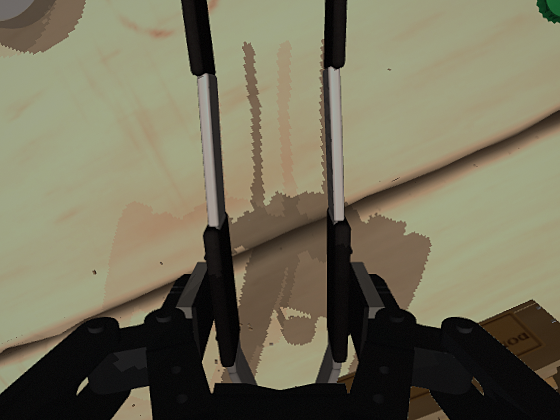

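Tongs are held level between the pads, jaws at (200,35) and (335,30). I'll compute the jaw offset relative to the TCP and refine the cork and cabinet positions.

Run:
```python
from h import *
s=state();t=s["ee_pos"];y=s["ee_rot"][2]
p,d=capture("wrist")
m=outline_of("tongs","wrist");P=cloud("wrist",d,m[0]["mask"])-t
c,sn=np.cos(y),np.sin(y)
L=np.c_[P[:,0]*c+P[:,1]*sn,-P[:,0]*sn+P[:,1]*c,P[:,2]]
L=L[(abs(L[:,2])<.06)&(abs(L[:,1])<.05)]
for a in np.arange(-.03,.13,.015):
    q=L[(L[:,0]>a)&(L[:,0]<a+.015)]
    if len(q)<20: continue
    l=q[q[:,1]>0];r=q[q[:,1]<0]
    print(round(a,3),len(l),len(r),[np.round(np.percentile(k[:,1],[2,98])*1000,1) for k in (l,r) if len(k)],np.round(np.percentile(q[:,2],90)*1000,1))
```

```text
-0.03 708 556 [array([19.5, 25.8]), array([-26.2, -19.6])] 1.7
-0.015 826 695 [array([20.2, 26.8]), array([-25. , -19.2])] 1.7
0.0 930 830 [array([11.4, 27.2]), array([-24.7, -18.4])] 1.9
0.015 1020 931 [array([22.3, 28.1]), array([-24.3, -17.9])] 1.8
0.03 723 711 [array([23.3, 27.2]), array([-22.7, -17. ])] -1.6
0.045 779 719 [array([23.5, 27.4]), array([-20.5, -16. ])] -1.9
0.06 891 775 [array([23.7, 27.9]), array([-19.4, -14.9])] -1.8
0.075 1079 911 [array([24.3, 29.5]), array([-18.7, -14. ])] 1.6
0.09 1183 998 [array([26. , 30.9]), array([-18.9, -14.6])] 2.0
0.105 49 30 [array([27.3, 28. ]), array([-15. , -14.5])] -11.1
```

Emit:
servo_tool([
  [0.24,0,0,2,0,0,0],
  [0.24,0,0,3,0,0,0],
  [0.24,0,0,3,0,0,0],
  [0.24,0,0,3,0,0,0],
  [0.24,0,0,2.5,0,0,0],
  [0.24,0,1,0,0,0,0.03],
  [0.24,0,2,0,0,0,0.03],
  [0.24,0,2.5,0,0,0,0.03],
])

```text
clock: 11.12
ee_pos: [0.4936, -0.2667, 0.2466]
ee_rot: [-3.141, 0.001, -0.339]
wrist_force: [0.3, 1.1, -0.9]
gripper_width: 0.621
gripper_force: 4.5
```

Emit:
servo_tool([
  [0.24,0.5,3,0,0,0,0.03],
  [0.24,0.5,3,0,0,0,0.03],
  [0.24,0.5,3,0,0,0,0.03],
  [0.24,0.5,3,0,0,0,0.03],
  [0.24,0.5,3,0,0,0,0.03],
  [0.24,0.5,3,0,0,0,0.03],
  [0.24,0.5,3,0,0,0,0.03],
  [0.24,0.5,3,0,0,0,0.03],
])

```text
clock: 11.78
ee_pos: [0.533, -0.0247, 0.2457]
ee_rot: [-3.141, 0.004, -0.097]
wrist_force: [0.3, -1.1, -1.1]
gripper_width: 0.618
gripper_force: 4.5
```

Emit:
servo_tool([
  [0.24,0.5,3,0,0,0,0.02],
  [0.24,0,3,0,0,0,0],
  [0.24,0,3,0,0,0,0],
  [0.24,0,2,0,0,0,0],
  [0.24,0,1,0,0,0,0],
  [0.24,0,0.1,0,0,0,0],
  [0.24,0,0,0,0,0,0],
  [0.24,0,0,0,0,0,0],
])

```text
clock: 12.45
ee_pos: [0.5389, 0.0933, 0.2472]
ee_rot: [3.141, 0.001, -0.08]
wrist_force: [-0.3, 0.4, -0.5]
gripper_width: 0.619
gripper_force: 4.5
```

Run:
```python
from h import *
s=state();print(s["ee_pos"],s["ee_rot"],s["gripper_width"],s["gripper_force"])
p,d=capture("wrist");cv2.imwrite("pics/w5.png",p[...,::-1])
for n in ["cork","cabinet"]: print(n,[(np.round(w("wrist",x["location"]),3),round(x["confidence"],2)) for x in search_frame(n,"wrist")[:2]])
```

```text
[0.53889983 0.09327366 0.24722419] [ 3.14074605e+00  1.17285654e-03 -7.99345624e-02] 0.6188512462171143 4.503018843533937
cork []
cabinet [(array([0.623, 0.115, 0.102]), 0.61)]
```

View pics/w5.png

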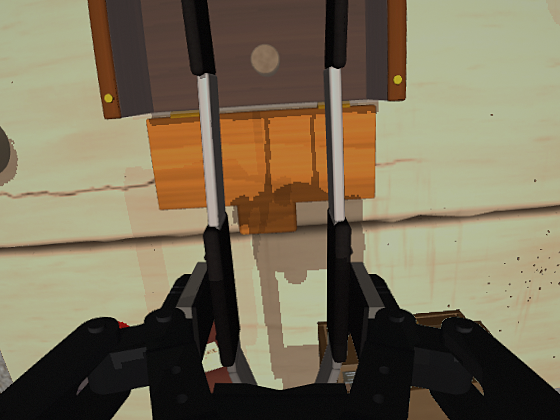

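The door lies open (150–376, 110–205), and the cork top shows at (265,59) between the jaws (inner edges at about x=212 and x=326).

Run:
```python
from h import *
s=state();z=s["ee_pos"][2]
print("cork",ray("wrist",(265,59),.058),"screws",ray("wrist",(108,98),.1),ray("wrist",(397,79),.1))
for uv in [(213,70),(327,64),(208,10),(327,5)]: print(uv,np.round(ray("wrist",uv,z+.002)-s["ee_pos"],4))
d=capture("wrist")[1]
P=cloud("wrist",d,d>0);D=P[(P[:,0]>.49)&(P[:,0]<.58)&(P[:,1]>0.02)&(P[:,1]<.2)&(P[:,2]<.1)];print(np.percentile(D[:,2],[5,50,95]))
```

```text
cork [0.6436437  0.09735844 0.058     ] screws [0.62434446 0.21155272 0.1       ] [0.61996822 0.00446653 0.1       ]
(213, 70) [0.0849 0.0151 0.002 ]
(327, 64) [ 0.0838 -0.0205  0.002 ]
(208, 10) [0.1027 0.0146 0.002 ]
(327, 5) [ 0.1011 -0.0215  0.002 ]
[0.00061194 0.01328598 0.01457319]
```

Emit:
servo_tool([
  [0.24,-1.4,0.2,0,0,0,0],
  [0.24,-2.5,0.2,0,0,0,0],
  [0.24,-2.5,0.2,0,0,0,0],
  [0.24,-2,0.1,0,0,0,0],
  [0.24,0,0,-2,0,0,0],
  [0.24,0,0,-3,0,0,0],
  [0.24,0,0,-3,0,0,0],
  [0.24,0,0,-3,0,0,0],
])

```text
clock: 13.32
ee_pos: [0.4557, 0.1007, 0.1378]
ee_rot: [-3.141, -0.003, -0.08]
wrist_force: [0.7, -0.1, -0.5]
gripper_width: 0.62
gripper_force: 4.5
```

Emit:
servo_tool([
  [0.24,0,0,-3,0,0,0],
  [0.24,0,0,-2.5,0,0,0],
  [0.24,0,0,-2,0,0,0],
  [0.24,0,0,-1.4,0,0,0],
  [0.24,0,0,0,0,0,0],
  [0.24,0,0,0,0,0,0],
  [0.24,0,0,0,0,0,0],
])

```text
clock: 13.9
ee_pos: [0.4563, 0.101, 0.05]
ee_rot: [-3.141, -0.002, -0.08]
wrist_force: [-0.5, 1.0, -1.0]
gripper_width: 0.622
gripper_force: 4.5
```

Emit:
servo_tool([
  [0.24,0.8,-0.1,-0.3,0,0,0],
  [0.24,1.2,0,0,0,0,0],
  [0.24,1.5,0,0,0,0,0],
  [0.24,1.5,0,0,0,0,0],
  [0.24,1.5,0,0,0,0,0],
  [0.24,1.2,0,0,0,0,0],
  [0.24,0.5,0,0,0,0,0],
  [0.24,0,0,0,0,0,0],
])

```text
clock: 14.57
ee_pos: [0.5398, 0.1001, 0.0473]
ee_rot: [-3.141, -0.004, -0.08]
wrist_force: [1.0, 0.1, -1.2]
gripper_width: 0.622
gripper_force: 4.5
```

Run:
```python
from h import *
s=state();print(s["ee_pos"],s["ee_rot"],s["gripper_width"],s["gripper_force"],s["wrist_force"])
p,d=capture("wrist");cv2.imwrite("pics/w6.png",p[...,::-1])
```

```text
[0.53978229 0.10013188 0.04728941] [-3.14119541 -0.00394901 -0.07956518] 0.6215972124174175 4.495167073910125 [ 0.96171246  0.05632783 -1.19546813]
```

View pics/w6.png

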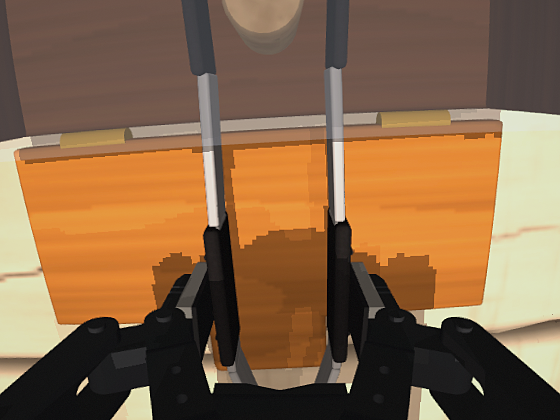

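The cork sits between the jaws, top disc lower edge at (262,35). A quick check of depth along the jaws before squeezing.

Run:
```python
from h import *
t=np.array(state()["ee_pos"])
print(ray("wrist",(262,35),.058)+[.012,0,0]-t, ray("wrist",(223,5),.058)-t, ray("wrist",(303,5),.058)-t)
```

```text
[ 0.10445057 -0.00127947  0.01128314] [0.10148921 0.00891268 0.01128314] [ 0.09962411 -0.01339306  0.01128314]
```

Emit:
servo_tool([
  [0.24,0.3,0.1,0,0,0,0],
  [0.2,0,0,0,0,0,0],
  [0.15,0,0,0,0,0,0],
  [0.1,0,0,0,0,0,0],
  [0.05,0,0,0,0,0,0],
  [0.0,0,0,0,0,0,0],
  [-0.05,0,0,0,0,0,0],
  [-0.05,0,0,0,0,0,0],
])

```text
clock: 15.28
ee_pos: [0.5401, 0.1014, 0.0461]
ee_rot: [-3.142, 0.0, -0.079]
wrist_force: [-0.8, 0.2, 0.9]
gripper_width: 0.496
gripper_force: 60.7
```

Emit:
servo_tool([
  [-0.1,0,0,0.3,0,0,0],
  [-0.1,0,0,0.6,0,0,0],
  [-0.1,0,0,0.4,0,0,0],
  [-0.1,0,0,0,0,0,0],
  [-0.1,0,0,0,0,0,0],
])

```text
clock: 15.7
ee_pos: [0.5407, 0.1013, 0.0596]
ee_rot: [-3.141, -0.001, -0.079]
wrist_force: [0.9, -0.6, -0.8]
gripper_width: 0.504
gripper_force: 60.5
```

Run:
```python
from h import *
s=state();print(s["ee_pos"],s["gripper_width"],s["gripper_force"],s["wrist_force"])
p,d=capture("wrist");cv2.imwrite("pics/w7.png",p[...,::-1])
```

```text
[0.54068479 0.10129988 0.0596431 ] 0.5035325280184073 60.48205940052867 [ 0.9303028  -0.62497323 -0.7775894 ]
```

View pics/w7.png

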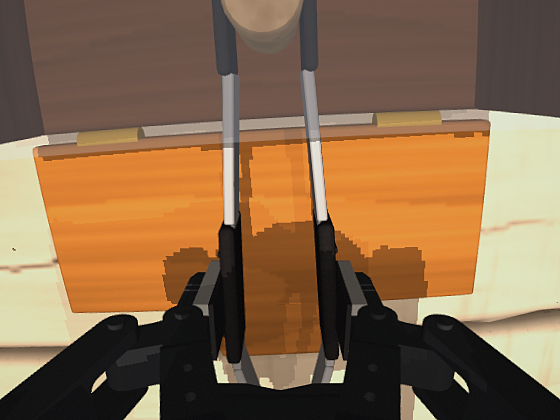

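The jaws at (226,35) and (308,35) hold the cork, which rose with them: its disc at (262,10) kept its size. Backing out and raising it.

Emit:
servo_tool([
  [-0.1,-0.6,0,0,0,0,0],
  [-0.1,-1.2,0,0,0,0,0],
  [-0.1,-1.5,0,0,0,0,0],
  [-0.1,-1.5,0,0,0,0,0],
  [-0.1,-1.5,0,0,0,0,0],
  [-0.1,-1.5,0,0,0,0,0],
  [-0.1,-1.2,0,0,0,0,0],
  [-0.1,-0.4,0,0,0,0,0],
])

```text
clock: 16.42
ee_pos: [0.4429, 0.1014, 0.0581]
ee_rot: [3.141, 0.004, -0.079]
wrist_force: [0.8, -0.4, -2.0]
gripper_width: 0.499
gripper_force: 60.5
```

Emit:
servo_tool([
  [-0.1,0,0,0.6,0,0,0],
  [-0.1,0,0,1.5,0,0,0],
  [-0.1,0,0,2.5,0,0,0],
  [-0.1,0,0,2.5,0,0,0],
  [-0.1,0,0,2.5,0,0,0],
  [-0.1,0,0,2.5,0,0,0],
  [-0.1,0,0,2.5,0,0,0],
  [-0.1,0,0,2.5,0,0,0],
])

```text
clock: 17.08
ee_pos: [0.4469, 0.1012, 0.2321]
ee_rot: [-3.141, -0.002, -0.079]
wrist_force: [1.1, -0.2, -1.1]
gripper_width: 0.503
gripper_force: 60.5
```

Emit:
servo_tool([
  [-0.1,0,0,2.5,0,0,0],
  [-0.1,0,0,2,0,0,0],
  [-0.1,0,0,1,0,0,0],
  [-0.1,0,0,0.4,0,0,0],
  [-0.1,0,0,0,0,0,0],
  [-0.1,0,0,0,0,0,0],
  [-0.1,0,0,0,0,0,0],
  [-0.1,0,0,0,0,0,0],
])

```text
clock: 17.75
ee_pos: [0.4453, 0.1013, 0.2872]
ee_rot: [3.141, 0.003, -0.079]
wrist_force: [-0.0, -0.2, -0.2]
gripper_width: 0.501
gripper_force: 60.5
```

Run:
```python
from h import *
s=state();print(s["ee_pos"],s["gripper_width"],s["gripper_force"],s["wrist_force"],abs(np.array(s["joint_velocities"])).max())
p,d=capture("wrist");cv2.imwrite("pics/w8.png",p[...,::-1])
q,_=capture("scene")
cv2.imwrite("pics/end.png",cv2.resize(np.hstack([p,q])[...,::-1],(800,300)))
```

```text
[0.44527924 0.10125339 0.28724822] 0.5006946494254693 60.47560874372721 [-0.04975548 -0.15011223 -0.21797144] 0.0044191549682961245
```

View pics/end.png

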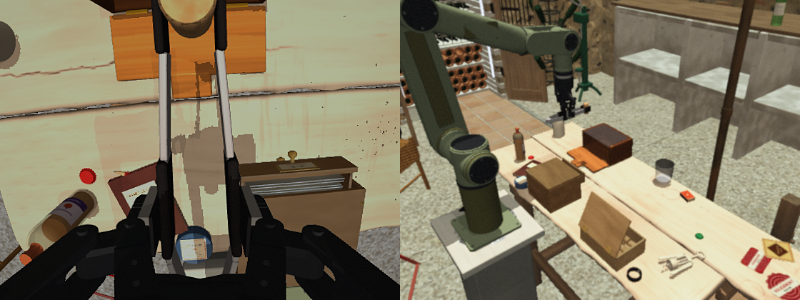

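The cork (188,15) is in the jaws, well above the open cabinet. The front is down, the tumbler and matchbox are in place, and the arm is still.

```bash
python3 -c "
from plant import *
print(close_job())"
```

```text
the job is handed in; nothing more can be done
None
```

The job is handed in at about 18 s on the robot's clock: front left open, the tongs squeezed on the cork and holding it still with its underside about 15 cm above the roof, and the cork never touched by the gripper; the tumbler and matchbox are in place in the last picture, and the arm never went near the candle.

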